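# Cock the casting centrifuge

### The arm

A 7-joint arm with a two-finger parallel gripper is mounted at the origin on the work surface. World frame = base frame: x ahead of the robot, y to its left, z up, the work surface at z = 0. Lengths are in m, angles in rad, forces in N, time in s.
With the tool pointing down it reaches from about 0.425 to 0.925 m from the base axis. Payload 6.8 kg.
Tool frame: the origin (TCP) lies at the centre of the arm's flange, where the gripper is bolted on; the fingertips stand 182 mm ahead of it and the grasp point (between the pads) lies 163 mm ahead of it (robot.nose_length is the distance from the TCP to the fingertips, in m); z points along the fingers, y is the line along which they close (so a half turn about z gives the same grasp; the last joint's range is limited). The gripper opens to 88 mm and grips with 3 to 60 N. Pads are 20 mm wide; open, the fingers measure 115 mm over their backs; the gripper's body (75 mm by 178 mm) begins 61 mm behind the grasp point.
Start: joints at [-1.25, 0.477, 0.022, 1.555, -0.011, 1.109, -0.083], TCP at [0.281, 0.614, 0.405] pointing down, gripper open.
Joint ranges: [-2.96, 2.96], [-0.34, 2.1], [-1.41, 1.46], [0.24, 2.44], [-1.37, 4.51], [0.17, 1.92], [-2.96, 2.96]. Speed limits (rad/s): [2.39, 2.39, 3.14, 3.14, 3.14, 3.14, 3.14].

### API

Orientations are given as a unit quaternion [w, x, y, z].
In Python, from bench import robot gives the robot as it stands.
- The arm moves only by the tool drive_tool, never from a script. Its argument "increments" is a list of rows, each a list of 7 numbers: the gripper's target within -1 to 1 (fully open at 1, half-way at 0, shut at -1), then the shift along the tool's x, y, z each as a share of 40 cm, from -1 to 1, then the turn, a rotation vector about the tool's x, y, z each as a share of 45 degrees, from -1 to 1. A call has 1 to 12 rows; each row shifts and turns the commanded pose from where the row before left it, along the tool's axes as they then stand; what a row does not reach is not made up. A row lasts 1/10 s, in which the tool goes at most 50 mm and 8.59 degrees, less where a joint would pass 70% of its speed; a pose out of reach is approached as far as the arm can. A call with a number of a shift or a turn outside -1 to 1 is refused whole. A call with a gripper value outside its range is refused whole. The fingers move at their own pace and stop on an object; "grip_force" is the grip in N (left out, the last holds). Time passes only in rows, so rows that do not move let the fingers close. It gives the time, the measured TCP pose, the force, the opening and the grip force at its end, in the units of the state.
- robot.read_state(): the state, without advancing time (a new reading comes with each control period).
- robot.grab_frame(name): name is "scene" or "top" or "wrist"; returns the picture (420x560x3 uint8, red, green, blue); there is no depth.
- robot.calibration(name): a dict with "intrinsics" (3x3 intrinsics, pixels), "rvec" (rotation vector, rad) and "tvec" (3), from world to camera coordinates, as OpenCV has them; the wrist camera has in their place "mount" (4x4, takes a point from camera to tool coordinates, whose origin is the TCP and whose axes are the flange's). Camera axes: x right, y down, z forward; pixel columns grow to the right and rows downward; lengths in m; the calibration is good to about 2 mm. A picture is of the moment at which its call begins: read the wrist's pose just before it. calibration takes no time and is no camera call.
- robot.hand_in(): hands the job in; it is judged then, once.
The state is a dict: "time_s": time; "q": joint angles; "qd": joint speeds; "joint_torque": joint torques, N m; "eef_pos": TCP position; "tcp_rot": TCP orientation; "contact_force": force on the tool from outside, world axes, zero at the start; "moment": the same for the moment, N m; "opening": finger opening in m; "finger_force": force on a finger pad.
Only numpy, scipy, OpenCV 4.12 (cv2) and the standard library are available. Lean on these libraries where they do the work, as an engineer would, in place of code of your own. Each camera call takes 0.05 s, during which the arm holds its last target. There are 200 camera calls.

### The job

Wind the spring-driven arm of the casting centrifuge back (anticlockwise seen from above) by its bare bar until it has snapped past the sprung trip pin, without straining it against the rubber buffer just beyond, then ease it back until it rests hooked on the pin, and let go. The pin has a hair trigger: the arm must stay cocked and must at no time fly round. Leave the casting flask, the melting dish and the flux jar standing where they are.

Things in the scene. Friction and masses are not known exactly. Their poses are not given: they have to be found in the camera images.
- swing_arm (a joint): Turn of the casting centrifuge's 430 mm long horizontal arm about its upright shaft, rad: 0 unwound (start), growing when drawn anticlockwise seen from above. The mainspring always pulls it to 0: 5.6 N at bar_hold at 0 rad, 6.9 N at 0.7, 7.9 N at 1.25 (times 135 mm = moment about the shaft). Hooked, it stands anywhere from 0.70 to 1.25, as the catch bracket happens to be set (not measured).
- bar_hold (a point): Point on the centre line of the arm's bare bar, 135 mm from the shaft, where it is held. Bar 14 mm wide, 22 mm high, bare from 30 to 172 mm from the shaft; then a balance weight of 64 mm diameter. x points outwards along the bar, y the way the arm is drawn, z up. Height 150 mm; below the bar here all is free down to the board.
- hub (a point): Point on the axis of the upright shaft, at the height of the bar's centre (150 mm). The other half of the arm carries a white crucible and a flask cradle, up to 70 mm above the bar's centre. Under the bar, 72 mm from the shaft, hangs a fork with an 8 mm cam roller, its lowest point 26 mm below the bar's centre line.
- housing_top (a point): On the shaft axis, on top of the grey spring housing (180 mm across). Trip pin: a sprung steel nose in a dark bracket on the housing, in the roller's path. As the arm is drawn, the roller rides up its bevel for 0.3 rad (1 N more at bar_hold), slips over its edge (the pull fades away for 0.05 rad) and the pin snaps up behind it. A ball-ended trip lever sticks out to 105 mm; pressing it fires.
- caster: The machine; origin under its 300 mm square board, 18 mm thick. A rubber buffer on the catch bracket stops the roller 3 mm past the hooked place (6 mm at bar_hold); then the load climbs 3 N per mm or more there, and over 15 N more strains it. Eased back, the pin takes the load within 1 to 3 mm. Its face is sloped, its spring light: letting the arm snap onto it, or pushing it back over 3 N, may fire it.
- flask_mid (a point): Bystander: upright steel casting flask, 64 mm diameter, 64 mm high; the point is its centre. Leave alone.
- melt_dish_mid (a point): Bystander: white ceramic melting dish, 68 mm across, 28 mm high; the point is its centre. Leave alone.
- flux_jar_mid (a point): Bystander: amber glass flux jar, 54 mm diameter, 62 mm high; the point is its centre. Leave alone.

How it is judged:
By the outcome, as a careful person would: the job done as asked, in the order asked, and still so for the second after the job is handed in, with the robot touching nothing.
It also fails if it takes over 67 s, if anything falls off the work surface, if the arm or the gripper's body presses on something with over 40 N, if the wrist force passes 120 N, or if a joint passes its speed limit or range.

## Working session

There is one attempt and no reset: what is moved stays moved. The work goes in short steps, Python scripts to look and compute and a tool call to move; the robot and the scene stay as the last step left them, time stands still between calls to the robot, and variables do not carry over. Pictures are saved under pics/ and viewed, at most 10 in all, crops included, and the job is handed in when it is done.

Besides the shell and the picture viewer there is one more tool, called by a JSON object that holds its "op" and its "data", one argument or row to a line. drive_tool: Moves the arm, as the interface text tells. Its arguments: {"type":"object","properties":{"increments":{"type":"array"},"grip_force":{"type":"number"}},"required":["increments"]}

```bash
mkdir -p pics; python3 - <<'E'
from bench import robot
import cv2
s=robot.read_state(); print(s)
for n in ("scene","top"):
    f=robot.grab_frame(n); cv2.imwrite(f"pics/{n}0.png",f[:,:,::-1]); print(n,robot.calibration(n))
print(robot.calibration("wrist"), robot.nose_length)
E
```

```text
{'time_s': 0.0, 'q': array([-1.25008364,  0.47777943,  0.02236497,  1.55642923, -0.01149278,
        1.1093229 , -0.08312641]), 'qd': array([-0.00085625, -0.00075881, -0.00018226,  0.00045445,  0.00040712,
       -0.00013458,  0.00076134]), 'joint_torque': array([ 8.90384963e-04, -5.82860827e+01,  1.53540216e+00, -2.72612107e+01,
       -5.42433292e-02,  1.70414377e-02,  1.83856173e-04]), 'eef_pos': array([0.28055062, 0.61363422, 0.40370518]), 'tcp_rot': array([-1.17685207e-04,  2.12778932e-01,  9.77099947e-01, -8.97504448e-04]), 'contact_force': array([-0.76240577, -0.17397628, -0.53631801]), 'moment': array([-0.01558688, -0.04032833,  0.05275489]), 'finger_force': 0.0, 'opening': 0.08785768990824161}
scene {'intrinsics': array([[383.69023705,   0.        , 279.0472192 ],
       [  0.        , 383.69023705, 211.51236218],
       [  0.        ,   0.        ,   1.        ]]), 'rvec': array([ 1.73826386,  1.50042312, -0.81859099]), 'tvec': array([-0.1763961 , -0.26563245,  1.41037975])}
top {'intrinsics': array([[395.64487903,   0.        , 281.66144404],
       [  0.        , 395.64487903, 207.95099089],
       [  0.        ,   0.        ,   1.        ]]), 'rvec': array([ 2.21477906, -2.16634025,  0.04731521]), 'tvec': array([0.08848865, 0.6141139 , 0.77169719])}
{'intrinsics': array([[312.90824749,   0.        , 275.40006665],
       [  0.        , 312.90824749, 209.81923587],
       [  0.        ,   0.        ,   1.        ]]), 'mount': array([[-1.07916980e-04, -9.62320986e-01, -2.71915996e-01,
         7.40694859e-02],
       [ 9.99999944e-01, -1.73247073e-05, -3.35563358e-04,
         5.78868206e-06],
       [ 3.18208796e-04, -2.71916017e-01,  9.62320933e-01,
         2.04243823e-02],
       [ 0.00000000e+00,  0.00000000e+00,  0.00000000e+00,
         1.00000000e+00]])} 0.182
```

View pics/scene0.png

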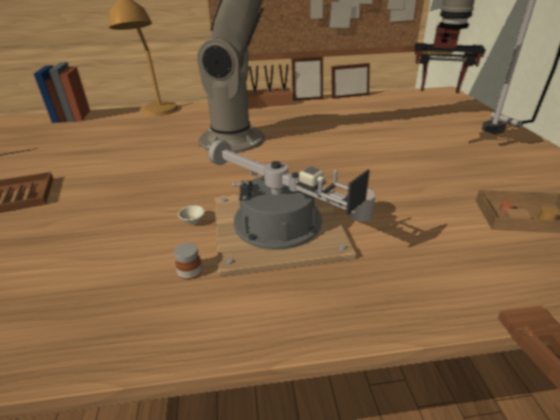

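View pics/top0.png

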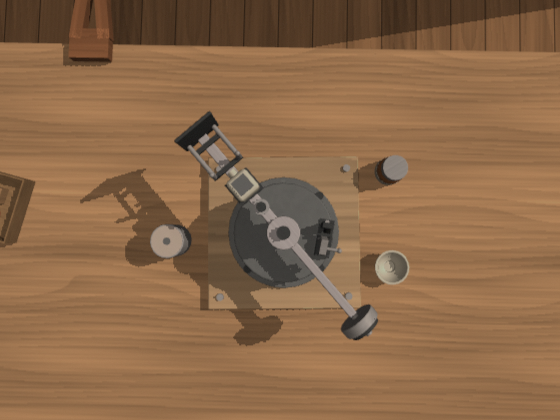

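The scene view shows the caster mid-table, with the jar at (188,261), the dish at (191,215) and the flask at (363,205). In the top view the hub is at (284,232), the balance weight at (360,322) and the pin bracket at (325,237). The bystanders are at (170,241) for the flask, (392,267) for the dish and (392,170) for the jar.

```bash
cat > h.py <<'E'
from bench import robot
import cv2, numpy as np
from scipy.spatial.transform import Rotation as Ro
def cam(n,s=None):
    c=robot.calibration(n);K=c["intrinsics"]
    if n=="wrist":
        w,x,y,z=s["tcp_rot"];M=np.eye(4);M[:3,:3]=Ro.from_quat([x,y,z,w]).as_matrix();M[:3,3]=s["eef_pos"]
        M=M@c["mount"];return K,M[:3,:3],M[:3,3]
    R=cv2.Rodrigues(c["rvec"])[0];return K,R.T,-R.T@c["tvec"]
def ray(C,px,z):
    K,R,o=C;d=R@np.linalg.inv(K)@np.array([*px,1.]);return o+d*(z-o[2])/d[2]
def proj(C,P):
    K,R,o=C;p=K@(R.T@(np.asarray(P)-o));return p[:2]/p[2]
E
python3 - <<'E'
from h import *
np.set_printoptions(precision=4,suppress=True)
C=cam("top");print(C[2])
for n,p,z in [("hubtop",(284,232),.165),("c1",(208,157),.018),("c2",(359,157),.018),("c3",(360,309),.018),("c4",(208,309),.018),("weight",(362,320),.15),("bar end",(352,312),.161),("pin",(325,237),.12),("ball",(340,250),.12),("dish",(392,267),.028),("jar",(392,168),.062),("flask",(167,241),.064)]:
    print(n,ray(C,p,z))
S=cam("scene");print(ray(S,(276,166),.165),S[2])
f=cv2.imread("pics/top0.png")[140:345,160:420]
cv2.imwrite("pics/topc.png",cv2.resize(f,None,fx=3,fy=2.9,interpolation=cv2.INTER_CUBIC))
E
```

```text
[0.5711 0.0946 0.8034]
hubtop [0.5656 0.096  0.165 ]
c1 [0.7109 0.2519 0.018 ]
c2 [ 0.7172 -0.0502  0.018 ]
c3 [ 0.4172 -0.0558  0.018 ]
c4 [0.41   0.2423 0.018 ]
weight [ 0.4254 -0.034   0.15  ]
bar end [ 0.4401 -0.0157  0.161 ]
pin [0.5582 0.0254 0.12  ]
ball [ 0.5365 -0.0008  0.12  ]
dish [ 0.5012 -0.115   0.028 ]
jar [ 0.6895 -0.1043  0.062 ]
flask [0.543  0.3143 0.064 ]
[0.5534 0.1003 0.165 ] [1.3282 0.0125 0.5715]
```

View pics/topc.png

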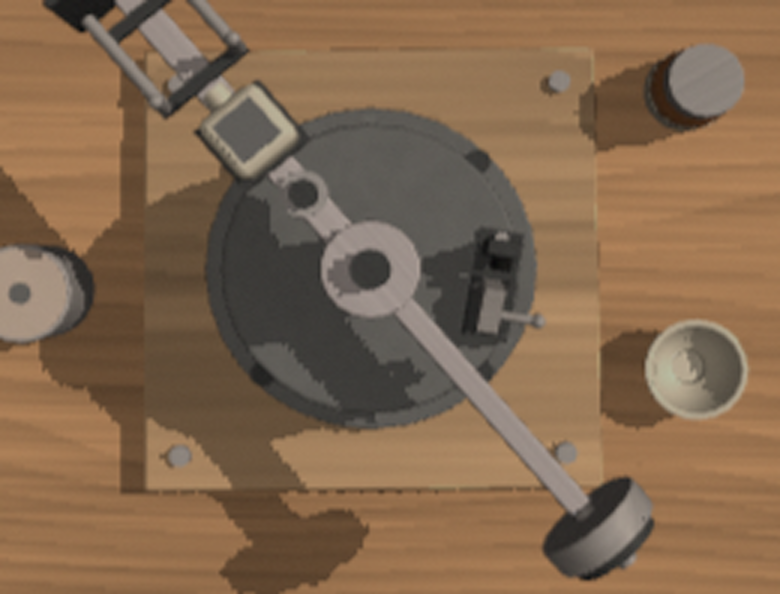

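```bash
python3 - <<'E'
from h import *
C=cam("top");px=lambda u,v:(160+(u+.5)/3-.5,140+(v+.5)/2.9-.5)
hub=np.array([.565,.0965])
for n,u,v,z in [("cap",370,270,.17),("barnear",405,305,.161),("barfar",572,500,.161),("wedge",490,305,.122),("gap",495,275,.122),("buf",498,252,.122),("ball",537,321,.12)]:
    P=ray(C,px(u,v),z)[:2];d=P-hub;print(n,P.round(4),"r",np.hypot(*d).round(4),"ang",np.degrees(np.arctan2(d[1],d[0])).round(1))
E
```

```text
cap [0.5644 0.0976] r 0.0012 ang 121.4
barnear [0.5452 0.0783] r 0.0269 ang -137.4
barfar [ 0.4399 -0.013 ] r 0.1662 ang -138.8
wedge [0.5447 0.0288] r 0.0707 ang -106.7
gap [0.5625 0.0262] r 0.0703 ang -92.0
buf [0.5761 0.0247] r 0.0727 ang -81.2
ball [0.5358 0.0015] r 0.0994 ang -107.1
```

{"op": "drive_tool", "data": {
  "increments": [
    [1,-0.081,-0.0915,0,0,0,0],
    [1,-0.081,-0.0915,0,0,0,0],
    [1,-0.081,-0.0915,0,0,0,0],
    [1,-0.081,-0.0915,0,0,0,0],
    [1,-0.081,-0.0915,0,0,0,0],
    [1,-0.081,-0.0915,0,0,0,0],
    [1,-0.081,-0.0915,0,0,0,0],
    [1,-0.081,-0.0915,0,0,0,0],
    [1,-0.081,-0.0915,0,0,0,0],
    [1,-0.081,-0.0915,0,0,0,0],
    [1,-0.081,-0.0915,0,0,0,0],
    [1,-0.081,-0.0915,0,0,0,0]
  ]
}}

```text
time_s: 1.3
eef_pos: [0.4516, 0.0507, 0.4047]
tcp_rot: [0.0, 0.213, 0.977, 0.0]
contact_force: [1.3, -0.0, -0.2]
opening: 0.0877
finger_force: 0.0
```

{"op": "drive_tool", "data": {
  "increments": [
    [1,0,0,0,0,0,0.19],
    [1,0,0,0,0,0,0.19],
    [1,0,0,0,0,0,0.19],
    [1,0,0,0,0,0,0.19],
    [1,0,0,0,0,0,0.19],
    [1,0,0,0,0,0,0.19],
    [1,0,0,0,0,0,0.19],
    [1,0,0,0,0,0,0.19],
    [1,0,0,0,0,0,0.19],
    [1,0,0,0,0,0,0.19],
    [1,0,0,0,0,0,0.19],
    [1,0,0,0,0,0,0.19]
  ]
}}

```text
time_s: 2.5
eef_pos: [0.4514, 0.0528, 0.4044]
tcp_rot: [-0.0, 0.897, 0.442, -0.0]
contact_force: [-0.3, 0.7, 0.4]
opening: 0.0878
finger_force: 0.0
```

```bash
cat >> h.py <<'E'
def yaw(s):
    w,x,y,z=s["tcp_rot"];a=Ro.from_quat([x,y,z,w]).as_matrix();return a
def to_tool(s,P,yd):
    "shift (share of 40cm) in tool axes to reach P, and turn about tool z (share of 45deg) to reach tool-x yaw yd deg"
    R=yaw(s);y=np.degrees(np.arctan2(R[1,0],R[0,0]));return (R.T@(np.asarray(P)-s["eef_pos"])/.4).round(4),y,((y-yd)/45).round(4)
E
python3 - <<'E'
from h import *
s=robot.read_state();print(s["eef_pos"],s["q"].round(2),s["contact_force"],to_tool(s,[.564-.135*.7524+0,.0975-.135*.6587,.405],41.2))
E
```

```text
[0.45140699 0.05277399 0.40440699] [-0.7   0.1   0.49  2.09 -0.06  0.96 -0.84] [-0.34134741  0.70053657  0.42845299] (array([-0.0709,  0.0891, -0.0015]), np.float64(52.47629925202928), np.float64(0.2506))
```

{"op": "drive_tool", "data": {
  "increments": [
    [1,-0.024,0.03,0,0,0,0],
    [1,-0.024,0.03,0,0,0,0],
    [1,-0.023,0.029,0,0,0,0],
    [1,0,0,0,0,0,0.13],
    [1,0,0,0,0,0,0.12],
    [1,0,0,0,0,0,0],
    [1,0,0,0,0,0,0]
  ]
}}

```text
time_s: 3.2
eef_pos: [0.4627, 0.0088, 0.4045]
tcp_rot: [-0.0, 0.934, 0.356, -0.0]
contact_force: [-0.2, -0.8, 0.6]
opening: 0.0877
finger_force: 0.0
```

```bash
python3 - <<'E'
from h import *
s=robot.read_state();f=robot.grab_frame("wrist");cv2.imwrite("pics/w1.png",f[:,:,::-1])
C=cam("wrist",s)
print(s["eef_pos"],s["q"].round(2),to_tool(s,s["eef_pos"],41.2))
for r in(0,.03,.135,.172):
    print(r,proj(C,[.564-r*.7524,.0975-r*.6587,.161]))
E
```

```text
[0.46268631 0.00877255 0.4044917 ] [-0.65  0.12  0.55  2.07 -0.08  0.97 -0.91] (array([0., 0., 0.]), np.float64(41.73756141513641), np.float64(0.0119))
0 [276.90112874  22.56645516]
0.03 [276.42064737  73.74526139]
0.135 [275.00235458 224.81570183]
0.172 [274.58152249 269.64092353]
```

View pics/w1.png

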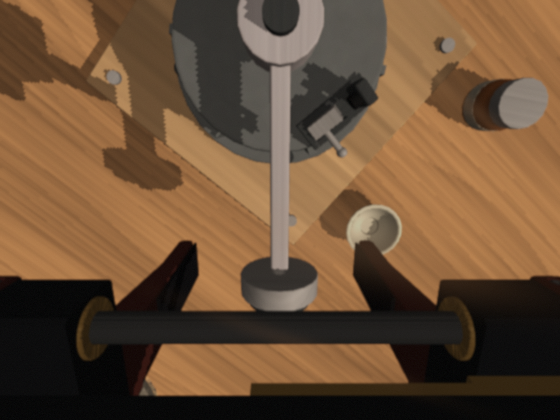

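The wrist view shows the bar running vertically from (281,70) to (279,265) between the open fingers. The hub is at (281,15) and the pin bracket at (340,110). I'll extract the bar edges numerically.

```bash
python3 - <<'E'
from h import *
s=robot.read_state();C=cam("wrist",s)
g=cv2.GaussianBlur(cv2.imread("pics/w1.png"),(3,3),0).astype(float)
P=[]
for y in range(80,255,12):
    r=g[y,:,0]; m=r[276:284].mean(); 
    d=np.gradient(r); a=260+np.argmax(d[260:280]); b=280+np.argmin(d[280:300]); P.append(ray(C,((a+b)/2,y),.161)[:2]); print(y,a,b,end=' | ')
P=np.array(P);vx,vy,x0,y0=cv2.fitLine(P.astype(np.float32),cv2.DIST_HUBER,0,.001,.001).ravel()
if vx>0:vx,vy=-vx,-vy
print("\nang",np.degrees(np.arctan2(vy,vx)),"line pt",x0,y0)
n=np.array([-vy,vx]);h=np.array([.564,.0975]);off=(np.array([x0,y0])-h)@n;print("hub offset",off)
h2=h+off*n; 
print("hub wrist", ray(C,(281,13),.17)[:2], "far end", ray(C,(280,268),.161)[:2], "r",np.hypot(*(ray(C,(280,268),.161)[:2]-h2)))
R=yaw(s);print("tool-y offset of bar line from tcp",((np.array([x0,y0])-s['eef_pos'][:2])@n), "n.tooly",n@R[:2,1])
E
```

```text
80 271 290 | 92 271 290 | 104 271 290 | 116 271 290 | 128 271 290 | 140 271 289 | 152 271 289 | 164 271 289 | 176 272 289 | 188 271 289 | 200 272 289 | 212 272 288 | 224 272 288 | 236 271 288 | 248 271 288 | 
ang -138.35391 line pt 0.5038343 0.040512837
hub offset 0.002602694017449193
hub wrist [0.56773292 0.09748233] far end [ 0.43851475 -0.01802455] r 0.17054015257326843
tool-y offset of bar line from tcp 0.003606866303305212 n.tooly 0.9999989442485571
```

{"op": "drive_tool", "data": {
  "increments": [
    [1,0,0.009,0,0,0,0],
    [1,0,0,0.057,0,0,0],
    [1,0,0,0.057,0,0,0],
    [1,0,0,0.057,0,0,0],
    [1,0,0,0.057,0,0,0],
    [1,0,0,0,0,0,0],
    [1,0,0,0,0,0,0]
  ]
}}

```text
time_s: 3.95
eef_pos: [0.4654, 0.0058, 0.3137]
tcp_rot: [0.0, 0.935, 0.355, -0.0]
contact_force: [-0.4, -0.9, 0.6]
opening: 0.0874
finger_force: 0.0
```

```bash
python3 - <<'E'
from h import *
s=robot.read_state();C=cam("wrist",s);print(s["eef_pos"],s["contact_force"],to_tool(s,[.4652,.0061,.313],41.65))
g=robot.grab_frame("wrist").astype(float);cv2.imwrite("pics/w2.png",g[:,:,::-1])
print(proj(C,[.566,.0958,.161]),proj(C,[.4652,.0061,.161]),proj(C,[.52,.055,.161]))
E
```

```text
[0.46544023 0.00575001 0.31367389] [-0.41642852 -0.94618971  0.61665512] (array([ 0.0001, -0.0011,  0.0017]), np.float64(41.588573560396114), np.float64(-0.0014))
[272.70691305 -56.54591924] [273.79382845 285.32070506] [273.0334492  123.75604497][ WARN:0@0.247] global loadsave.cpp:1063 imwrite_ Unsupported depth image for selected encoder is fallbacked to CV_8U.
```

View pics/w2.png

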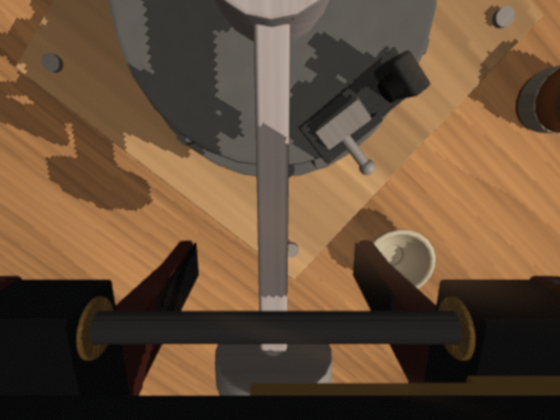

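The bar is centred at x≈273 between the fingers, and nothing else is in the way. Closing.

{"op": "drive_tool", "data": {
  "increments": [
    [-1,0,0,0,0,0,0],
    [-1,0,0,0,0,0,0],
    [-1,0,0,0,0,0,0],
    [-1,0,0,0,0,0,0],
    [-1,0,0,0,0,0,0],
    [-1,0,0,0,0,0,0],
    [-1,0,0,0,0,0,0],
    [-1,0,0,0,0,0,0]
  ],
  "grip_force": 30
}}

```text
time_s: 4.8
eef_pos: [0.4652, 0.006, 0.3134]
tcp_rot: [-0.0, 0.935, 0.355, -0.0]
contact_force: [-0.5, 1.5, 0.4]
opening: 0.0274
finger_force: 0.0
```

{"op": "drive_tool", "data": {
  "increments": [
    [-1,0,0,0,0,0,0],
    [-1,0,0,0,0,0,0],
    [-1,0,0,0,0,0,0],
    [-1,0,0,0,0,0,0],
    [-1,0,0,0,0,0,0]
  ]
}}

```text
time_s: 5.3
eef_pos: [0.4648, 0.0064, 0.3134]
tcp_rot: [-0.001, 0.935, 0.355, -0.0]
contact_force: [-3.7, 2.4, 3.5]
opening: 0.0141
finger_force: 30.0
```

```bash
cat >> h.py <<'E'
hub=np.array([.566,.0958])
def rep():
    s=robot.read_state();R=yaw(s);F=R.T@s["contact_force"];M=R.T@s["moment"];d=s["eef_pos"][:2]-hub
    a=np.degrees(np.arctan2(d[1],d[0]));y=np.degrees(np.arctan2(R[1,0],R[0,0]))-180
    print("t",round(s["time_s"],2),"turn pos",np.radians(a+138.35).round(4),"r",np.hypot(*d).round(4),"turn yaw",np.radians(y+138.35).round(4),"Ftool",F.round(2),"Mz",M[2].round(3),"z",s["eef_pos"][2].round(4),"op",round(s["opening"],4),"ff",round(s["finger_force"],1))
E
python3 -c "from h import *;rep()"
```

```text
t 5.3 turn pos -0.0034 r 0.135 turn yaw -0.0007 Ftool [-1.18 -4.3  -3.48] Mz -0.115 z 0.3134 op 0.0141 ff 30.0
```

{"op": "drive_tool", "data": {
  "increments": [
    [-1,0.0004,0.0169,0,0,0,-0.0637],
    [-1,0.0004,0.0169,0,0,0,-0.0637],
    [-1,0.0004,0.0169,0,0,0,-0.0637],
    [-1,0.0004,0.0169,0,0,0,-0.0637],
    [-1,0,0,0,0,0,0],
    [-1,0,0,0,0,0,0]
  ]
}}

```text
time_s: 5.9
eef_pos: [0.4846, -0.0118, 0.3134]
tcp_rot: [-0.001, 0.895, 0.446, -0.001]
contact_force: [-3.0, 5.5, 4.2]
opening: 0.0137
finger_force: 30.0
```

```bash
python3 -c "from h import *;rep()"
```

```text
t 5.9 turn pos 0.1963 r 0.1349 turn yaw 0.1981 Ftool [ 2.57 -5.7  -4.15] Mz 0.003 z 0.3134 op 0.0137 ff 30.0
```

{"op": "drive_tool", "data": {
  "increments": [
    [-1,0.0004,0.0169,0,0,0,-0.0637],
    [-1,0.0004,0.0169,0,0,0,-0.0637],
    [-1,0.0004,0.0169,0,0,0,-0.0637],
    [-1,0.0004,0.0169,0,0,0,-0.0637],
    [-1,0,0,0,0,0,0],
    [-1,0,0,0,0,0,0]
  ]
}}

```text
time_s: 6.5
eef_pos: [0.5075, -0.0257, 0.3134]
tcp_rot: [-0.001, 0.846, 0.533, -0.0]
contact_force: [-4.4, 5.0, 4.8]
opening: 0.0138
finger_force: 30.0
```

```bash
python3 -c "from h import *;rep()"
```

```text
t 6.5 turn pos 0.3953 r 0.1348 turn yaw 0.3973 Ftool [ 2.61 -6.17 -4.83] Mz 0.114 z 0.3134 op 0.0138 ff 30.0
```

{"op": "drive_tool", "data": {
  "increments": [
    [-1,0.0001,0.0068,0,0,0,-0.0255],
    [-1,0.0001,0.0068,0,0,0,-0.0255],
    [-1,0.0001,0.0068,0,0,0,-0.0255],
    [-1,0.0001,0.0068,0,0,0,-0.0255],
    [-1,0.0001,0.0068,0,0,0,-0.0255],
    [-1,0,0,0,0,0,0],
    [-1,0,0,0,0,0,0]
  ]
}}

```text
time_s: 7.2
eef_pos: [0.52, -0.0309, 0.3134]
tcp_rot: [-0.001, 0.818, 0.575, -0.0]
contact_force: [-4.7, 4.2, 5.2]
opening: 0.014
finger_force: 30.0
```

```bash
python3 - <<'E'
from h import *
rep();f=robot.grab_frame("top")[:,:,::-1];cv2.imwrite("pics/t2.png",cv2.resize(f[150:320,230:430],None,fx=4,fy=3.5,interpolation=cv2.INTER_CUBIC))
rep()
E
```

```text
t 7.2 turn pos 0.4955 r 0.1348 turn yaw 0.4972 Ftool [ 2.37 -5.89 -5.16] Mz 0.09 z 0.3134 op 0.014 ff 30.0
t 7.25 turn pos 0.4953 r 0.1347 turn yaw 0.4972 Ftool [ 2.51 -6.57 -5.55] Mz 0.124 z 0.3134 op 0.0136 ff 30.0
```

View pics/t2.png

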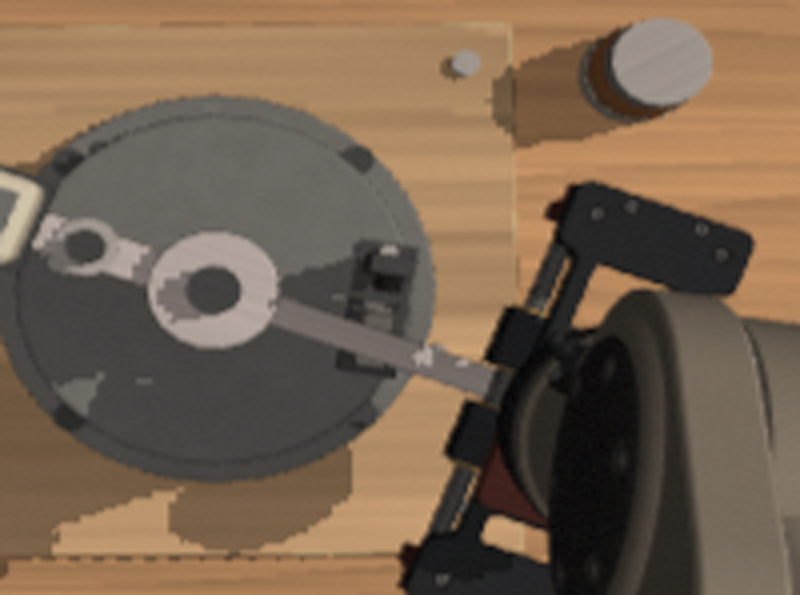

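The top view shows the bar now over the start of the pin's wedge at (378,350). The gap and buffer lie ahead of it near (385,290) and (385,265). Continuing in small steps.

{"op": "drive_tool", "data": {
  "increments": [
    [-1,0.0001,0.0068,0,0,0,-0.0255],
    [-1,0.0001,0.0068,0,0,0,-0.0255],
    [-1,0.0001,0.0068,0,0,0,-0.0255],
    [-1,0.0001,0.0068,0,0,0,-0.0255],
    [-1,0.0001,0.0068,0,0,0,-0.0255],
    [-1,0,0,0,0,0,0],
    [-1,0,0,0,0,0,0]
  ]
}}

```text
time_s: 7.95
eef_pos: [0.533, -0.0348, 0.3134]
tcp_rot: [-0.001, 0.789, 0.615, -0.0]
contact_force: [-5.1, 4.7, 5.6]
opening: 0.0139
finger_force: 30.0
```

```bash
python3 -c "from h import *;rep()"
```

```text
t 7.95 turn pos 0.5962 r 0.1347 turn yaw 0.5972 Ftool [ 3.29 -6.1  -5.63] Mz 0.116 z 0.3134 op 0.0139 ff 30.0
```

{"op": "drive_tool", "data": {
  "increments": [
    [-1,0.0001,0.0068,0,0,0,-0.0255],
    [-1,0.0001,0.0068,0,0,0,-0.0255],
    [-1,0.0001,0.0068,0,0,0,-0.0255],
    [-1,0,0,0,0,0,0]
  ]
}}

```text
time_s: 8.35
eef_pos: [0.5411, -0.0366, 0.3134]
tcp_rot: [-0.001, 0.77, 0.638, -0.0]
contact_force: [-6.1, 4.9, 6.2]
opening: 0.0135
finger_force: 30.0
```

```bash
cat >> h.py <<'E'
def avg(n=5):
    L=[]
    for i in range(n):
        robot.grab_frame("wrist");s=robot.read_state();R=yaw(s);F=R.T@s["contact_force"];M=R.T@s["moment"];d=s["eef_pos"][:2]-hub
        L.append([*F,M[2],-F[1]+M[2]/.135,np.arctan2(d[1],d[0])+np.radians(138.35),np.hypot(*d)])
    L=np.array(L);print("t",round(s["time_s"],2),"Fx,Fy,Fz,Mz",L.mean(0)[:4].round(2),"PULL",L.mean(0)[4].round(2),"sd",L.std(0)[[1,4]].round(2),"turn",L.mean(0)[5].round(4),"r",L.mean(0)[6].round(4),"op",round(s["opening"],4))
E
python3 -c "from h import *;avg()"
```

```text
t 8.6 Fx,Fy,Fz,Mz [ 2.88 -6.21 -5.68  0.16] PULL 7.41 sd [0.59 0.52] turn 0.6562 r 0.1347 op 0.0138
```

{"op": "drive_tool", "data": {
  "increments": [
    [-1,0,0.0034,0,0,0,-0.0127],
    [-1,0,0.0034,0,0,0,-0.0127],
    [-1,0,0.0034,0,0,0,-0.0127],
    [-1,0,0,0,0,0,0]
  ]
}}

```text
time_s: 9.0
eef_pos: [0.5451, -0.0373, 0.3134]
tcp_rot: [-0.001, 0.76, 0.65, -0.0]
contact_force: [-5.3, 3.9, 4.7]
opening: 0.0136
finger_force: 30.0
```

```bash
python3 -c "from h import *;avg()"
```

```text
t 9.25 Fx,Fy,Fz,Mz [ 3.19 -5.75 -5.11  0.11] PULL 6.59 sd [0.3  0.56] turn 0.6872 r 0.1347 op 0.014
```

{"op": "drive_tool", "data": {
  "increments": [
    [-1,0,0.0034,0,0,0,-0.0127],
    [-1,0,0.0034,0,0,0,-0.0127],
    [-1,0,0,0,0,0,0]
  ]
}}

```text
time_s: 9.55
eef_pos: [0.5479, -0.0377, 0.3134]
tcp_rot: [-0.001, 0.754, 0.657, -0.0]
contact_force: [-4.3, 4.5, 4.4]
opening: 0.0134
finger_force: 30.0
```

```bash
python3 -c "from h import *;avg()"
```

```text
t 9.8 Fx,Fy,Fz,Mz [ 3.13 -4.58 -4.46  0.05] PULL 4.94 sd [0.38 0.28] turn 0.7085 r 0.1347 op 0.0138
```

{"op": "drive_tool", "data": {
  "increments": [
    [-1,0,0.0034,0,0,0,-0.0127],
    [-1,0,0,0,0,0,0]
  ]
}}

```text
time_s: 10.0
eef_pos: [0.5494, -0.0379, 0.3134]
tcp_rot: [-0.0, 0.75, 0.661, -0.0]
contact_force: [-3.1, 3.6, 3.6]
opening: 0.0135
finger_force: 30.0
```

```bash
python3 -c "from h import *;avg()"
```

```text
t 10.25 Fx,Fy,Fz,Mz [ 3.63 -4.12 -4.14 -0.04] PULL 3.84 sd [0.37 0.45] turn 0.7204 r 0.1347 op 0.0139
```

{"op": "drive_tool", "data": {
  "increments": [
    [-1,0,0.0034,0,0,0,-0.0127],
    [-1,0,0,0,0,0,0]
  ]
}}

```text
time_s: 10.45
eef_pos: [0.5512, -0.038, 0.3134]
tcp_rot: [0.0, 0.747, 0.665, 0.0]
contact_force: [-0.6, 4.4, 0.7]
opening: 0.014
finger_force: 30.0
```

```bash
python3 -c "from h import *;avg()"
```

```text
t 10.7 Fx,Fy,Fz,Mz [ 4.45 -0.67 -0.31 -0.27] PULL -1.32 sd [0.33 0.22] turn 0.7346 r 0.1347 op 0.0139
```

{"op": "drive_tool", "data": {
  "increments": [
    [-1,0,0.0034,0,0,0,-0.0127],
    [-1,0,0,0,0,0,0]
  ]
}}

```text
time_s: 10.9
eef_pos: [0.5524, -0.0383, 0.3134]
tcp_rot: [-0.0, 0.743, 0.669, 0.0]
contact_force: [-1.9, 5.4, 2.6]
opening: 0.014
finger_force: 30.0
```

```bash
python3 -c "from h import *;avg()"
```

```text
t 11.15 Fx,Fy,Fz,Mz [ 5.89 -2.19 -2.07 -0.14] PULL 1.13 sd [0.38 0.27] turn 0.7426 r 0.1347 op 0.0139
```

{"op": "drive_tool", "data": {
  "increments": [
    [-1,0,0.0025,0,0,0,-0.0095],
    [-1,0,0,0,0,0,0]
  ]
}}

```text
time_s: 11.35
eef_pos: [0.5531, -0.0384, 0.3134]
tcp_rot: [-0.001, 0.741, 0.672, -0.0]
contact_force: [-2.8, 6.9, 3.9]
opening: 0.0137
finger_force: 30.0
```

```bash
python3 -c "from h import *;avg()"
```

```text
t 11.6 Fx,Fy,Fz,Mz [ 5.7  -3.98 -3.15  0.02] PULL 4.15 sd [0.46 0.52] turn 0.7477 r 0.1348 op 0.0139
```

{"op": "drive_tool", "data": {
  "increments": [
    [-1,0,0.0025,0,0,0,-0.0095],
    [-1,0,0,0,0,0,0]
  ]
}}

```text
time_s: 11.8
eef_pos: [0.5539, -0.0385, 0.3134]
tcp_rot: [-0.001, 0.738, 0.674, -0.0]
contact_force: [-4.7, 7.3, 5.0]
opening: 0.0137
finger_force: 30.0
```

```bash
python3 -c "from h import *;avg()"
```

```text
t 12.05 Fx,Fy,Fz,Mz [ 6.16 -5.56 -4.65  0.14] PULL 6.61 sd [0.42 0.46] turn 0.7535 r 0.1348 op 0.0139
```

{"op": "drive_tool", "data": {
  "increments": [
    [-1,0,0.0025,0,0,0,-0.0095],
    [-1,0,0,0,0,0,0]
  ]
}}

```text
time_s: 12.25
eef_pos: [0.5548, -0.0385, 0.3134]
tcp_rot: [-0.001, 0.736, 0.677, -0.0]
contact_force: [-4.8, 6.0, 5.4]
opening: 0.0139
finger_force: 30.0
```

```bash
python3 -c "from h import *;avg()"
```

```text
t 12.5 Fx,Fy,Fz,Mz [ 5.53 -5.24 -4.93  0.18] PULL 6.6 sd [0.4  0.64] turn 0.7605 r 0.1348 op 0.0141
```

{"op": "drive_tool", "data": {
  "increments": [
    [-1,0,0.0025,0,0,0,-0.0095],
    [-1,0,0,0,0,0,0]
  ]
}}

```text
time_s: 12.7
eef_pos: [0.5558, -0.0386, 0.3134]
tcp_rot: [-0.001, 0.733, 0.68, -0.0]
contact_force: [-4.7, 6.3, 5.6]
opening: 0.0137
finger_force: 30.0
```

```bash
python3 -c "from h import *;avg()"
```

```text
t 12.95 Fx,Fy,Fz,Mz [ 5.97 -5.54 -5.39  0.16] PULL 6.74 sd [0.62 0.65] turn 0.7679 r 0.1348 op 0.014
```

{"op": "drive_tool", "data": {
  "increments": [
    [-1,0,0.0025,0,0,0,-0.0095],
    [-1,0,0,0,0,0,0]
  ]
}}

```text
time_s: 13.15
eef_pos: [0.5568, -0.0387, 0.3134]
tcp_rot: [-0.001, 0.731, 0.683, -0.0]
contact_force: [-4.5, 7.5, 5.6]
opening: 0.014
finger_force: 30.0
```

```bash
python3 -c "from h import *;avg()"
```

```text
t 13.4 Fx,Fy,Fz,Mz [ 5.87 -5.1  -4.93  0.19] PULL 6.48 sd [0.43 0.36] turn 0.7753 r 0.1348 op 0.0139
```

{"op": "drive_tool", "data": {
  "increments": [
    [-1,0,0.0025,0,0,0,-0.0095],
    [-1,0,0,0,0,0,0]
  ]
}}

```text
time_s: 13.6
eef_pos: [0.5578, -0.0388, 0.3134]
tcp_rot: [-0.001, 0.728, 0.685, -0.0]
contact_force: [-4.4, 6.0, 5.8]
opening: 0.0138
finger_force: 30.0
```

```bash
python3 -c "from h import *;avg()"
```

```text
t 13.85 Fx,Fy,Fz,Mz [ 5.58 -5.01 -4.92  0.19] PULL 6.41 sd [0.75 0.81] turn 0.7827 r 0.1348 op 0.0144
```

{"op": "drive_tool", "data": {
  "increments": [
    [-1,0,0.0025,0,0,0,-0.0095],
    [-1,0,0,0,0,0,0]
  ]
}}

```text
time_s: 14.05
eef_pos: [0.5588, -0.0388, 0.3134]
tcp_rot: [-0.001, 0.726, 0.688, -0.0]
contact_force: [-4.4, 6.2, 4.9]
opening: 0.0139
finger_force: 30.0
```

```bash
python3 -c "from h import *;avg()"
```

```text
t 14.3 Fx,Fy,Fz,Mz [ 6.29 -5.   -4.74  0.19] PULL 6.44 sd [0.23 0.27] turn 0.7901 r 0.1348 op 0.0136
```

{"op": "drive_tool", "data": {
  "increments": [
    [-1,0,0.0025,0,0,0,-0.0095],
    [-1,0,0,0,0,0,0]
  ]
}}

```text
time_s: 14.5
eef_pos: [0.5598, -0.0389, 0.3134]
tcp_rot: [-0.001, 0.723, 0.691, -0.0]
contact_force: [-4.6, 6.3, 5.4]
opening: 0.0138
finger_force: 30.0
```

```bash
python3 -c "from h import *;avg()"
```

```text
t 14.75 Fx,Fy,Fz,Mz [ 6.45 -5.34 -4.89  0.22] PULL 7.0 sd [0.31 0.35] turn 0.7973 r 0.1348 op 0.0138
```

{"op": "drive_tool", "data": {
  "increments": [
    [-1,0,0.0025,0,0,0,-0.0095],
    [-1,0,0,0,0,0,0]
  ]
}}

```text
time_s: 14.95
eef_pos: [0.5605, -0.039, 0.3134]
tcp_rot: [-0.002, 0.721, 0.693, -0.001]
contact_force: [-6.3, 7.2, 7.1]
opening: 0.0138
finger_force: 30.1
```

```bash
python3 -c "from h import *;avg()"
```

```text
t 15.2 Fx,Fy,Fz,Mz [ 6.52 -6.03 -6.62  0.35] PULL 8.59 sd [0.75 0.53] turn 0.8029 r 0.1349 op 0.0135
```

The load climbs at 0.803, so the roller is lightly on the buffer and past the pin. The hook should be near 0.756. Easing back.

{"op": "drive_tool", "data": {
  "increments": [
    [-1,0,-0.0025,0,0,0,0.0095],
    [-1,0.0005,-0.0025,0,0,0,0.0095],
    [-1,0.0005,-0.0025,0,0,0,0.0095],
    [-1,0.0005,0,0,0,0,0],
    [-1,0,0,0,0,0,0]
  ]
}}

```text
time_s: 15.7
eef_pos: [0.5576, -0.0387, 0.3134]
tcp_rot: [-0.001, 0.729, 0.685, -0.001]
contact_force: [-5.3, 4.8, 5.4]
opening: 0.0136
finger_force: 30.0
```

```bash
python3 -c "from h import *;avg()"
```

```text
t 15.95 Fx,Fy,Fz,Mz [ 4.96 -5.51 -5.    0.21] PULL 7.04 sd [0.49 0.49] turn 0.7818 r 0.1347 op 0.0136
```

Spring load only again, at 0.782. Easing on.

{"op": "drive_tool", "data": {
  "increments": [
    [-1,0.0005,-0.0013,0,0,0,0.0048],
    [-1,0.0005,-0.0013,0,0,0,0.0048],
    [-1,0,-0.0013,0,0,0,0.0048],
    [-1,0,0,0,0,0,0]
  ]
}}

```text
time_s: 16.35
eef_pos: [0.5561, -0.0385, 0.3134]
tcp_rot: [-0.001, 0.733, 0.681, -0.001]
contact_force: [-4.6, 4.3, 5.9]
opening: 0.0139
finger_force: 30.0
```

```bash
python3 -c "from h import *;avg()"
```

```text
t 16.6 Fx,Fy,Fz,Mz [ 3.96 -5.86 -5.57  0.21] PULL 7.39 sd [0.47 0.4 ] turn 0.7702 r 0.1347 op 0.0138
```

{"op": "drive_tool", "data": {
  "increments": [
    [-1,0,-0.0013,0,0,0,0.0048],
    [-1,0,-0.0013,0,0,0,0.0048],
    [-1,0,0,0,0,0,0]
  ]
}}

```text
time_s: 16.9
eef_pos: [0.555, -0.0384, 0.3134]
tcp_rot: [-0.001, 0.735, 0.678, -0.001]
contact_force: [-6.3, 3.8, 5.6]
opening: 0.0136
finger_force: 30.0
```

```bash
python3 -c "from h import *;avg()"
```

```text
t 17.15 Fx,Fy,Fz,Mz [ 3.78 -5.65 -5.52  0.22] PULL 7.29 sd [0.64 0.87] turn 0.7625 r 0.1347 op 0.0134
```

{"op": "drive_tool", "data": {
  "increments": [
    [-1,0,-0.0013,0,0,0,0.0048],
    [-1,0,0,0,0,0,0]
  ]
}}

```text
time_s: 17.35
eef_pos: [0.5545, -0.0384, 0.3134]
tcp_rot: [-0.001, 0.736, 0.677, -0.001]
contact_force: [-5.2, 3.9, 4.2]
opening: 0.0138
finger_force: 30.0
```

```bash
python3 -c "from h import *;avg()"
```

```text
t 17.6 Fx,Fy,Fz,Mz [ 3.68 -5.57 -5.02  0.22] PULL 7.2 sd [0.41 0.48] turn 0.7586 r 0.1347 op 0.0138
```

{"op": "drive_tool", "data": {
  "increments": [
    [-1,0,-0.0013,0,0,0,0.0048],
    [-1,0,0,0,0,0,0]
  ]
}}

```text
time_s: 17.8
eef_pos: [0.554, -0.0383, 0.3134]
tcp_rot: [-0.001, 0.738, 0.675, -0.001]
contact_force: [-5.4, 3.4, 5.0]
opening: 0.0141
finger_force: 30.0
```

```bash
python3 -c "from h import *;avg()"
```

```text
t 18.05 Fx,Fy,Fz,Mz [ 3.92 -5.33 -4.79  0.21] PULL 6.87 sd [0.58 0.48] turn 0.7549 r 0.1347 op 0.0138
```

{"op": "drive_tool", "data": {
  "increments": [
    [-1,0,-0.0013,0,0,0,0.0048],
    [-1,0,0,0,0,0,0]
  ]
}}

```text
time_s: 18.25
eef_pos: [0.5536, -0.0383, 0.3134]
tcp_rot: [-0.001, 0.739, 0.674, -0.001]
contact_force: [-5.8, 4.0, 5.0]
opening: 0.0141
finger_force: 30.0
```

```bash
python3 -c "from h import *;avg()"
```

```text
t 18.5 Fx,Fy,Fz,Mz [ 3.56 -5.48 -4.68  0.2 ] PULL 6.97 sd [0.16 0.31] turn 0.7517 r 0.1346 op 0.0138
```

{"op": "drive_tool", "data": {
  "increments": [
    [-1,0,-0.0013,0,0,0,0.0048],
    [-1,0,0,0,0,0,0]
  ]
}}

```text
time_s: 18.7
eef_pos: [0.5532, -0.0382, 0.3134]
tcp_rot: [-0.001, 0.74, 0.673, -0.001]
contact_force: [-3.7, 3.3, 4.3]
opening: 0.0136
finger_force: 30.0
```

```bash
python3 -c "from h import *;avg()"
```

```text
t 18.95 Fx,Fy,Fz,Mz [ 3.53 -4.33 -3.59  0.14] PULL 5.34 sd [0.22 0.43] turn 0.7488 r 0.1346 op 0.0139
```

{"op": "drive_tool", "data": {
  "increments": [
    [-1,0,-0.0013,0,0,0,0.0048],
    [-1,0,0,0,0,0,0]
  ]
}}

```text
time_s: 19.15
eef_pos: [0.5529, -0.0382, 0.3134]
tcp_rot: [-0.0, 0.741, 0.671, -0.0]
contact_force: [-3.9, 2.6, 2.8]
opening: 0.0139
finger_force: 30.0
```

```bash
python3 -c "from h import *;avg()"
```

```text
t 19.4 Fx,Fy,Fz,Mz [ 3.29 -4.25 -3.77  0.03] PULL 4.51 sd [0.3  0.32] turn 0.7467 r 0.1346 op 0.0137
```

{"op": "drive_tool", "data": {
  "increments": [
    [-1,0,-0.0013,0,0,0,0.0048],
    [-1,0,0,0,0,0,0]
  ]
}}

```text
time_s: 19.6
eef_pos: [0.5526, -0.0381, 0.3134]
tcp_rot: [-0.0, 0.742, 0.67, -0.0]
contact_force: [-3.1, 2.5, 2.6]
opening: 0.0134
finger_force: 30.0
```

```bash
python3 -c "from h import *;avg()"
```

```text
t 19.85 Fx,Fy,Fz,Mz [ 2.07 -3.09 -3.44 -0.09] PULL 2.42 sd [0.43 0.76] turn 0.7445 r 0.1346 op 0.014
```

{"op": "drive_tool", "data": {
  "increments": [
    [-1,0,-0.0013,0,0,0,0.0048],
    [-1,0,0,0,0,0,0]
  ]
}}

```text
time_s: 20.05
eef_pos: [0.5523, -0.038, 0.3134]
tcp_rot: [0.0, 0.743, 0.669, -0.0]
contact_force: [-2.7, 1.3, 1.8]
opening: 0.0136
finger_force: 30.0
```

```bash
python3 -c "from h import *;avg()"
```

```text
t 20.3 Fx,Fy,Fz,Mz [ 0.59 -2.74 -2.33 -0.18] PULL 1.44 sd [0.45 0.55] turn 0.7419 r 0.1345 op 0.014
```

{"op": "drive_tool", "data": {
  "increments": [
    [-1,0,-0.0015,0,0,0,-0.003],
    [-1,0,0,0,0,0,0]
  ]
}}

```text
time_s: 20.5
eef_pos: [0.5519, -0.038, 0.3134]
tcp_rot: [0.0, 0.743, 0.67, 0.0]
contact_force: [-0.1, 0.8, -1.0]
opening: 0.0142
finger_force: 30.0
```

```bash
python3 -c "from h import *;avg()"
```

```text
t 20.75 Fx,Fy,Fz,Mz [-0.63  1.1   1.85  0.02] PULL -0.95 sd [0.39 0.35] turn 0.7391 r 0.1345 op 0.0136
```

{"op": "drive_tool", "data": {
  "increments": [
    [-1,0,0.0006,0,0,0,0],
    [-1,0,0,0,0,0,0]
  ],
  "grip_force": 10
}}

```text
time_s: 20.95
eef_pos: [0.552, -0.038, 0.3134]
tcp_rot: [0.0, 0.743, 0.67, -0.0]
contact_force: [0.0, -0.9, -2.6]
opening: 0.0141
finger_force: 10.0
```

```bash
python3 -c "from h import *;avg()"
```

```text
t 21.2 Fx,Fy,Fz,Mz [-1.46  0.79  2.3   0.  ] PULL -0.79 sd [0.09 0.14] turn 0.7393 r 0.1345 op 0.0136
```

{"op": "drive_tool", "data": {
  "increments": [
    [-1,0,0.0006,0,0,0,0],
    [-1,0,0,0,0,0,0],
    [-1,0,0,0,0,0,0]
  ],
  "grip_force": 4
}}

```text
time_s: 21.5
eef_pos: [0.5521, -0.038, 0.3134]
tcp_rot: [-0.0, 0.743, 0.67, -0.0]
contact_force: [-0.2, -1.7, -1.1]
opening: 0.0142
finger_force: 4.0
```

```bash
python3 -c "from h import *;avg()"
```

```text
t 21.75 Fx,Fy,Fz,Mz [-2.91  0.01  1.01 -0.02] PULL -0.15 sd [0.56 0.59] turn 0.7401 r 0.1345 op 0.0137
```

The load is zero, so the arm is resting on the pin. Opening gently.

{"op": "drive_tool", "data": {
  "increments": [
    [-0.6,0,0,0,0,0,0],
    [-0.5,0,0,0,0,0,0],
    [-0.4,0,0,0,0,0,0],
    [-0.2,0,0,0,0,0,0],
    [0,0,0,0,0,0,0],
    [0.5,0,0,0,0,0,0],
    [1,0,0,0,0,0,0],
    [1,0,0,0,0,0,0],
    [1,0,0,0,0,0,0],
    [1,0,0,0,0,0,0],
    [1,0,0,0,0,0,0],
    [1,0,0,0,0,0,0]
  ]
}}

```text
time_s: 22.95
eef_pos: [0.5522, -0.0378, 0.3134]
tcp_rot: [-0.0, 0.742, 0.67, 0.0]
contact_force: [0.1, 0.7, 0.1]
opening: 0.0878
finger_force: 0.0
```

```bash
python3 - <<'E'
from h import *
avg(2);f=robot.grab_frame("wrist");cv2.imwrite("pics/w3.png",f[:,:,::-1])
E
```

```text
t 23.05 Fx,Fy,Fz,Mz [-0.19 -0.49 -0.01  0.07] PULL 1.0 sd [0.19 0.02] turn 0.7407 r 0.1343 op 0.0882
```

View pics/w3.png

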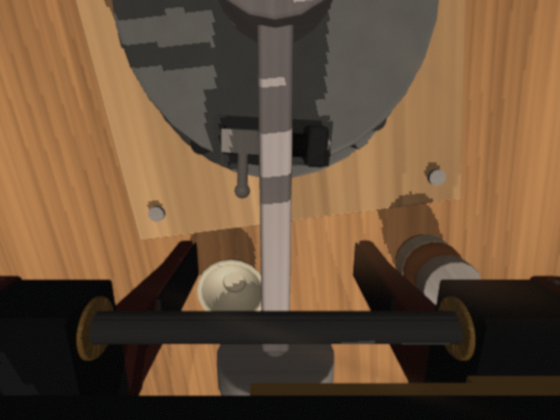

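The fingers are fully open. The bar stays centred at x≈275, between the pin nose at (240,140) and the buffer at (317,145), with the dish and jar untouched. Rising straight up, then checking.

{"op": "drive_tool", "data": {
  "increments": [
    [1,0,0,-0.04,0,0,0],
    [1,0,0,-0.06,0,0,0],
    [1,0,0,-0.08,0,0,0],
    [1,0,0,-0.08,0,0,0],
    [1,0,0,-0.04,0,0,0],
    [1,0,0,0,0,0,0],
    [1,0,0,0,0,0,0]
  ]
}}

```text
time_s: 23.8
eef_pos: [0.5519, -0.0377, 0.4329]
tcp_rot: [-0.0, 0.742, 0.67, -0.0]
contact_force: [-0.9, 0.7, -0.1]
opening: 0.088
finger_force: 0.0
```

```bash
python3 - <<'E'
from h import *
f=robot.grab_frame("wrist")
rep();cv2.imwrite("pics/w4.png",f[:,:,::-1])
E
```

```text
t 23.85 turn pos 0.7376 r 0.1342 turn yaw 0.7412 Ftool [0.43 0.09 0.59] Mz -0.033 z 0.4323 op 0.0879 ff 0.0
```

View pics/w4.png

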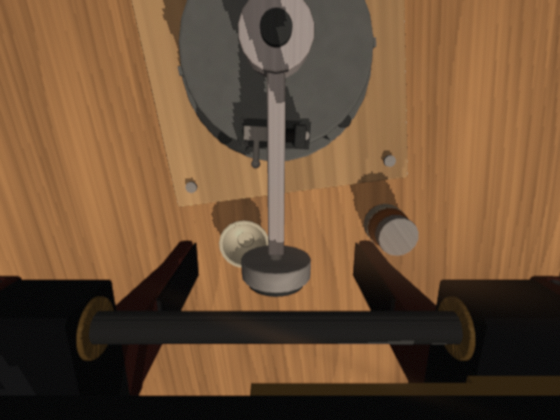

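The bar still stands at x≈276 from (276,75) to (276,250), cocked, with the gripper clear above it. Handing in.

```bash
python3 -c "from bench import robot;print(robot.hand_in())"
```

```text
the job is handed in; nothing more can be done
None
```

I wound the centrifuge arm past the trip pin, touched the buffer only lightly (about 2 N over the spring load) and eased it back onto the pin. I then let go and handed in at about 24 s with the arm still cocked at about 0.74 rad, the gripper clear above it, and the dish, jar and flask not touched (the flask was not in the last pictures).

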